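Read a specimen jar's label with the shutter held open

TASK

Turn the yellow-lidded specimen jar where it stands on the label reader's round spot until its paper label (the black stripe on the lid points the same way) squarely faces the reader's window, and let go of it. Then take the red tab on top of the reader, pull the spring-return shutter out until its white index line stands inside the green band, and keep holding it there: the program finishes with the gripper still holding the shutter open. Keep the jar upright on its spot and leave everything else on the bench where it is.

Things in the scene. Friction and masses are not known exactly. Their poses are not given: they have to be found in the camera images.
- reader: Label reader, fixed. Origin: under the centre of the jar spot (black ring, 68 mm across), at bench height; z up. Base plate 8 mm thick, x -90 to 90, y -185 to 55 mm. Blue-grey reader head: x -80 to 80, y -175 to -75, up to z 80 mm, window in its +y face.
- window (a point): Middle of the reader's 36 mm square window (behind the shutter plate): x 0, y -75, z 44 mm in the reader's frame; it looks along the reader's +y at the jar spot.
- jar: Specimen jar: upright cylinder 44 mm across, 88 mm tall, 100 to 180 g, cream, yellow lid (top 20 mm). Loose on the base plate, axis within 4 mm of the spot's centre. Origin: centre of its underside; z up. Label on its -y side; the lid's black stripe runs from the centre to the -y edge. The label faces the window when jar and reader axes are parallel.
- jar_label (a point): Middle of the jar's paper label with black bars, on the surface: 22 mm from the jar's axis towards its -y, 36 mm above its underside.
- shutter: Spring-return shutter, slides along the reader's x. Closed: x 0, y -110, z 82 mm in the reader's frame; pulled out it goes to the reader's -x (roughly towards the robot), stop at 75 mm. Spring: 3 N closed, 0.8 N more per 10 mm. Origin: centre of the foot of its tab; axes as the reader's. White index line in line with the tab's middle (x 0), on the tab's -y side.
- tab (a point): Middle of the shutter's upright red grip tab, 22 mm above the shutter's origin. Tab: 12 mm along x, 20 mm along y, 36 mm tall, on a dark steel strip 18 mm wide (x), 4 mm thick, that lies 2 mm above the reader's top. It can be pinched from above, along x or y.
- mark: Black plate 36 x 22 x 3 mm fixed on the reader's top (y -160 mm in the reader's frame, 40 to 58 mm out from the closed shutter) with a green band 14 mm wide (along x) across its middle. Origin: middle of its underside; axes as the reader's. The index line is in the middle of the band when the shutter's origin is at x 0 in this frame.
- spare_jar: Bystander: a like jar with a blue lid, on the bench; origin centre of underside. Leave alone.
- tape: Bystander: yellow ring of tape, 92 mm across, 24 mm high, lying flat; origin centre of underside.
- core: Bystander: cream coral core, 160 mm long along its x, 38 mm thick, lying; origin centre of underside.
- tool_cup: Bystander: white cup 72 mm across, 95 mm high, tools to 130 mm; origin centre of underside.
- wash_bottle: Bystander: white wash bottle, 72 mm across, 215 mm high with blue spout; origin centre of underside.
- screwdriver: Bystander: red screwdriver, 170 mm, lying along its x; origin centre of underside.
- tube_rack: Bystander: blue tube rack 70 x 160 mm, 72 mm high; origin centre of underside.
There are look-alikes about, which are no part of the job. What is shaped like the jar but purple is not meant.

How it is judged:
By the outcome, as a careful person would: the job done as asked, in the order asked, and still so for the second after the job is handed in, while the arm keeps its last pose, push and grip.
It also fails if it takes over 48 s, if anything falls off the work surface, if the arm or the gripper's body presses on something with over 40 N, if the wrist force passes 120 N, or if a joint passes its speed limit or range.

ROBOT

A 6-joint arm with a two-finger parallel gripper is mounted at the origin on the work surface. World frame = base frame: x ahead of the robot, y to its left, z up, the work surface at z = 0. Lengths are in mm, angles in degrees, forces in N, time in s.
With the tool pointing down it reaches from about 350 to 850 mm from the base axis. Payload 8.1 kg.
Tool frame: the origin (TCP) lies at the very end of the fingers, on their centre line; the grasp point (between the pads) lies 19 mm behind it (r.grasp_offset is the distance from the TCP to the grasp point, in mm); z points along the fingers, y is the line along which they close (so a half turn about z gives the same grasp; the last joint's range is limited). The gripper opens to 85 mm and grips with 20 to 120 N. Pads are 22 mm wide; open, the fingers measure 114 mm over their backs; the gripper's body (76 mm by 85 mm) begins 54 mm behind the grasp point. The pads swing forward as they close: fully open they stand 13 mm farther back than shut.
Start: joints at [69.133, 7.471, 85.268, -0, 87.261, -4.893], TCP at [165.099, 576.843, 231.292] pointing down, gripper open.
Joint ranges: [-169.43, 169.43], [-51.17, 129.36], [1.28, 143.12], [-76.62, 256.62], [0, 156.53], [-152.29, 152.29]. Speed limits (degrees/s): [136.94, 136.94, 159.86, 180, 180, 180].

INTERFACE

Orientations are given as [roll, pitch, yaw] about the fixed x, y, z axes, in that order (R = Rz(yaw) Ry(pitch) Rx(roll)).
In Python, from bench import r gives the robot as it stands.
- The arm moves only by the tool carry_out, never from a script. Its argument "commands" is a list of rows, each an object with "jaw": the finger opening in m, from 0 to 0.0854; "translation": the shift along the tool's x, y, z in m, a list of three; "spin": the turn about the tool's z in rad. A call has exactly 8 rows; each row shifts and turns the commanded pose from where the row before left it, along the tool's axes as they then stand; what a row does not reach is not made up. A row lasts 1/12 s, in which the tool goes at most 41.7 mm and 7.16 degrees, less where a joint would pass 70% of its speed; a pose out of reach is approached as far as the arm can. A call is refused whole if a number of a shift passes 0.0417 or a number of a turn 0.125, either way. A call with a gripper value outside its range is refused whole. The fingers move at their own pace and stop on an object; "squeeze" is the grip in N (left out, the last holds). Time passes only in rows, so rows that do not move let the fingers close, or fill a call up. It gives the time, the measured TCP pose, the force, the opening and the grip force at its end, in the units of the state.
- r.sense(): the state, without advancing time (a new reading comes with each control period).
- r.snapshot(name): name is "scene" or "side" or "wrist"; returns a dict with "pixels" (480x640x3 uint8, blue, green, red), "K" (3x3 intrinsics, pixels), "extrinsics" (4x4, takes a point from camera to world coordinates). Camera axes: x right, y down, z forward; pixel columns grow to the right and rows downward; lengths in mm; the calibration is good to about 2 mm. The wrist camera is an equidistant fisheye: a pixel r from the principal point sees the ray r / f radians off the axis. A picture is of the moment at which its call begins. There is no depth.
- r.hand_in(): hands the job in; it is judged then, once.
Trained networks look in a picture, given as the dict that the camera call returned (one of the last four; its "shot" number tells which), for a name from the list of things; names that differ only in an ending like _2 or _b are one class to them, and where a whole thing is asked for, a point or a joint stands for the part that bears it (a point fixed in the world has none). Each returns a list of dicts, best first, with "score" (0 to 1); they miss things now and then, are a little off and sometimes report something else, mostly with a low value. They report only what shows in the picture. A call takes as long as a camera call. They do not tell look-alikes from the thing itself.
- r.spot_in(picture, target): "xy" ([column, row] in pixels, amid what is visible of it).
- r.regions_of(picture, target): "pixels" (480x640 bool, what is visible of it) and "xy" ([column, row] in pixels, amid what is visible of it).
- r.landmark_of(picture, target): "xy" ([column, row] in pixels: a listed point, or the origin of a listed thing).
The state is a dict: "time": time; "joint_pos": joint angles; "qd": joint speeds; "joint_efforts": joint torques, N m; "tool_pos": TCP position; "tcp_rot": TCP orientation; "ft_force": force on the tool from outside, world axes, zero at the start; "wrist_torque": the same for the moment, N m; "finger_gap": finger opening in mm; "grip_force": force on a finger pad.
Only numpy, scipy, OpenCV 4.12 (cv2) and the standard library are available. Lean on these libraries where they do the work, as an engineer would, in place of code of your own. Each camera call takes 0.05 s, during which the arm holds its last target. There are 200 camera calls.

## Working session

There is one attempt and no reset: what is moved stays moved. The work goes in short steps, Python scripts to look and compute and a tool call to move; the robot and the scene stay as the last step left them, time stands still between calls to the robot, and variables do not carry over. Pictures are saved under pics/ and viewed, at most 13 in all, crops included, and the job is handed in when it is done.

Besides the shell and the picture viewer there is one more tool, called after "Request:" by a JSON object that holds its "fn" and its "kwargs", one argument or row to a line. carry_out: Moves the arm, as the interface text tells. Its arguments: {"type":"object","properties":{"commands":{"type":"array","items":{"type":"object","properties":{"jaw":{"type":"number"},"translation":{"type":"array","items":{"type":"number"}},"spin":{"type":"number"}}}},"squeeze":{"type":"number"}},"required":["commands"]}

```bash
mkdir -p pics; ls; cat > h.py <<'E'
import numpy as np, cv2
from bench import r
def ray(p,uv,fish=False):
    K=p["K"];T=np.array(p["extrinsics"]);x=(uv[0]-K[0][2])/K[0][0];y=(uv[1]-K[1][2])/K[1][1]
    if fish:
        t=np.hypot(x,y);s=np.sin(t)/t if t>1e-9 else 1;d=np.array([x*s,y*s,np.cos(t)])
    else: d=np.array([x,y,1.])
    d=T[:3,:3]@d;return T[:3,3],d/np.linalg.norm(d)
def tri(rs):
    A=sum(np.eye(3)-np.outer(d,d) for o,d in rs);b=sum((np.eye(3)-np.outer(d,d))@o for o,d in rs)
    X=np.linalg.solve(A,b);return X,[float(np.linalg.norm((np.eye(3)-np.outer(d,d))@(X-o))) for o,d in rs]
def atz(o,d,z): return o+d*(z-o[2])/d[2]
def proj(p,X,fish=False):
    T=np.linalg.inv(np.array(p["extrinsics"]));c=T[:3,:3]@np.asarray(X,float)+T[:3,3];K=np.array(p["K"])
    if fish:
        n=np.hypot(c[0],c[1]);t=np.arctan2(n,c[2]);v=c[:2]/max(n,1e-9)*t
    else: v=c[:2]/c[2]
    return np.array([K[0][0]*v[0]+K[0][2],K[1][1]*v[1]+K[1][2]])
E
python3 - <<'E'
from h import *
np.set_printoptions(precision=1,suppress=True)
for n in("scene","side","wrist"):
    p=r.snapshot(n);cv2.imwrite(f"pics/{n}0.png",p["pixels"])
    print(n,np.array(p["K"]).tolist(),np.array(p["extrinsics"])[:3,3])
    for t in("jar","window","jar_label","shutter","tab","mark","reader"):
        print(t,[(np.round(q["xy"],1).tolist(),round(q["score"],2)) for q in r.landmark_of(p,t)[:4]])
print(r.sense())
E
```

```text
pics
scene [[473.3963074337623, 0.0, 316.35733007087833], [0.0, 473.3963074337623, 232.41664891900166], [0.0, 0.0, 1.0]] [1173.3  818.7  972.5]
jar [([364.3, 235.3], 0.87), ([388.7, 257.3], 0.58), ([337.6, 274.8], 0.57)]
window [([323.4, 250.7], 0.79), ([318.5, 317.6], 0.65), ([278.1, 274.7], 0.5)]
jar_label [([362.3, 221.8], 0.89), ([322.2, 219.4], 0.72), ([343.4, 270.3], 0.69), ([395.9, 248.9], 0.58)]
shutter [([318.7, 230.4], 0.81)]
tab [([319.1, 231.9], 0.85)]
mark [([318.1, 219.0], 0.38)]
reader [([338.2, 276.4], 0.84), ([346.5, 269.8], 0.73)]
side [[563.6146856517544, 0.0, 320.7009920739997], [0.0, 563.6146856517544, 241.59016504038087], [0.0, 0.0, 1.0]] [  51.5 -969.9 1260.3]
jar [([248.5, 261.3], 0.84), ([302.2, 246.8], 0.55)]
window [([310.8, 255.0], 0.79)]
jar_label [([237.0, 260.0], 0.85), ([295.4, 234.0], 0.84), ([261.8, 292.3], 0.74), ([301.2, 251.1], 0.19)]
shutter [([318.0, 257.0], 0.63)]
tab [([317.2, 254.5], 0.58)]
mark [([312.7, 274.3], 0.61)]
reader [([304.2, 252.6], 0.94)]
wrist [[371.64829954431775, 0.0, 317.53978538901987], [0.0, 371.64829954431775, 237.68676746039017], [0.0, 0.0, 1.0]] [103.9 594.9 374.3]
jar []
window []
jar_label []
shutter []
tab []
mark []
reader []
{'time': 1.2, 'joint_pos': array([69.1,  7.5, 85.3, -0. , 87.3, -4.9]), 'qd': array([-0. ,  0. ,  0. ,  0.1, -0.1,  0. ]), 'joint_efforts': array([  0. , -56.9, -50.1,  -0. ,   0. ,   0. ]), 'tool_pos': array([165.1, 576.8, 231.3]), 'tcp_rot': array([-180.,   -0.,  164.]), 'ft_force': array([-1.1, -0.4, -0.5]), 'wrist_torque': array([-0., -0., -0.]), 'grip_force': 0.0, 'finger_gap': 85.36998984720937}
```

View pics/scene0.png

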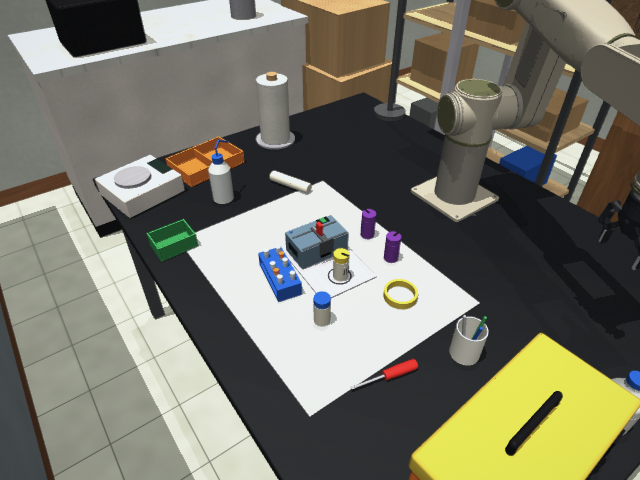

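View pics/side0.png

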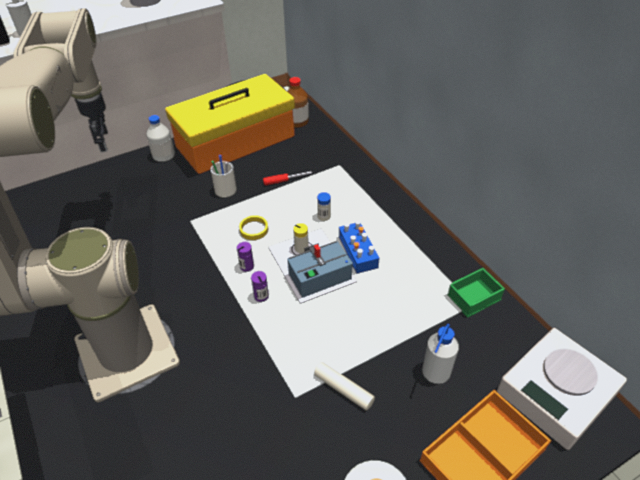

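Scene: candidates for the jar are the yellow-lidded one at (341,265), the purple ones at (369,223) and (392,246), and the blue-lidded one at (322,308). The yellow-lidded jar on the ringed base plate is the one wanted; in the side view it is at (301,239), with the red tab at (317,250) and the green mark at (311,273). Next is a close crop to check.

```bash
python3 - <<'E'
from h import *
np.set_printoptions(precision=1,suppress=True)
a=cv2.imread("pics/scene0.png")[205:305,270:390];b=cv2.imread("pics/side0.png")[210:310,250:370]
cv2.imwrite("pics/crop0.png",np.hstack([cv2.resize(x,(398,500)if 0 else(400,333),interpolation=cv2.INTER_CUBIC) for x in(a,b)]))
P=r.snapshot("scene");S=r.snapshot("side")
print(tri([ray(P,(320,228)),ray(S,(317,250))]))
print(tri([ray(P,(342,254)),ray(S,(300,229))]))
E
```

```text
(array([561.7, -25.1, 105.2]), [1.7932595157625255, 1.7932595157625804])
(array([567.2,  85.7,  90.3]), [1.50426057024005, 1.5042605702398628])
```

View pics/crop0.png

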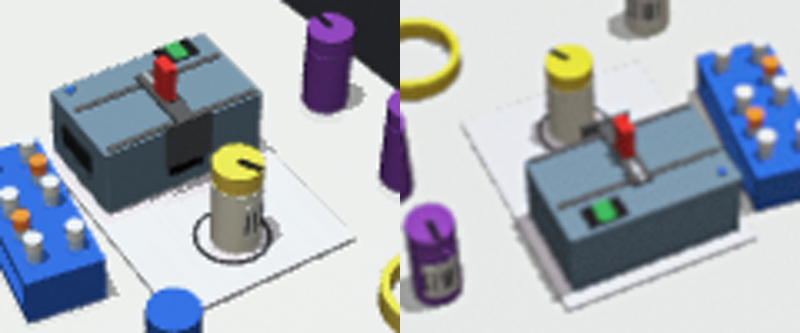

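The crop confirms it: the yellow lid has its stripe pointing right in the scene view (toward the robot), and the red tab and green mark sit on the reader's top. I'll move the arm over for the wrist view.

Request:
{"fn": "carry_out", "kwargs": {
  "commands": [
    {"translation":[-0.033,-0.025,0]},
    {"translation":[-0.033,-0.025,0]},
    {"translation":[-0.033,-0.025,0]},
    {"translation":[-0.033,-0.025,0]},
    {"translation":[-0.033,-0.025,0]},
    {"translation":[-0.033,-0.025,0]},
    {"translation":[-0.033,-0.025,0]},
    {"translation":[-0.033,-0.025,0]}
  ]
}}

```text
invalid input
```

Request:
{"fn": "carry_out", "kwargs": {
  "commands": [
    {"translation":[-0.033,-0.025,0]},
    {"translation":[-0.033,-0.025,0]},
    {"translation":[-0.033,-0.025,0]},
    {"translation":[-0.033,-0.025,0]},
    {"translation":[-0.033,-0.025,0]},
    {"translation":[-0.033,-0.025,0]},
    {"translation":[0,0,0]},
    {"translation":[0,0,0]}
  ]
}}

```text
invalid input
```

```bash
python3 - <<'E'
from h import *
np.set_printoptions(precision=1,suppress=True)
p=r.snapshot("wrist");cv2.imwrite("pics/w1.png",p["pixels"]);np.save("w1.npy",p,allow_pickle=True)
s=r.sense();print(s["time"],s["tool_pos"],s["tcp_rot"],s["joint_pos"]);print(np.array(p["extrinsics"]))
for t in("tab","jar_label","mark","jar"):
    print(t,[(np.round(q["xy"],1).tolist(),round(q["score"],2)) for q in r.landmark_of(p,t)[:3]])
E
```

```text
1.35 [165.1 576.8 231.3] [-180.   -0.  164.] [69.1  7.5 85.3  0.  87.3 -4.9]
[[  0.3   0.9   0.2 103.9]
 [  1.   -0.3  -0.1 594.9]
 [  0.    0.3  -1.  374.3]
 [  0.    0.    0.    1. ]]
tab []
jar_label []
mark []
jar []
```

View pics/w1.png

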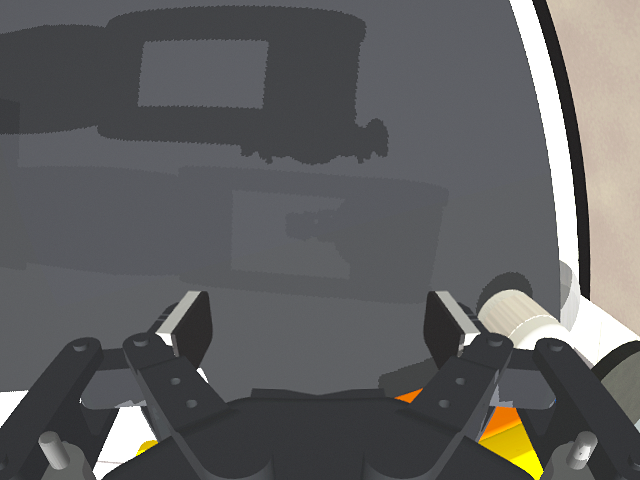

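Request:
{"fn": "carry_out", "kwargs": {
  "commands": [
    {"jaw":0.085,"spin":0,"translation":[-0.033,-0.025,0]},
    {"jaw":0.085,"spin":0,"translation":[-0.033,-0.025,0]},
    {"jaw":0.085,"spin":0,"translation":[-0.033,-0.025,0]},
    {"jaw":0.085,"spin":0,"translation":[-0.033,-0.025,0]},
    {"jaw":0.085,"spin":0,"translation":[-0.033,-0.025,0]},
    {"jaw":0.085,"spin":0,"translation":[-0.033,-0.025,0]},
    {"jaw":0.085,"spin":0,"translation":[-0.033,-0.025,0]},
    {"jaw":0.085,"spin":0,"translation":[-0.033,-0.025,0]}
  ]
}}

```text
time: 2.22
tool_pos: [364.7, 310.2, 231.6]
tcp_rot: [180.0, 0.0, 164.0]
ft_force: [0.7, 0.4, 0.1]
finger_gap: 84.9
grip_force: 0.0
```

Request:
{"fn": "carry_out", "kwargs": {
  "commands": [
    {"jaw":0.085,"spin":0,"translation":[-0.036,-0.021,0]},
    {"jaw":0.085,"spin":0,"translation":[-0.036,-0.021,0]},
    {"jaw":0.085,"spin":0,"translation":[-0.036,-0.021,0]},
    {"jaw":0.085,"spin":0,"translation":[-0.036,-0.021,0]},
    {"jaw":0.085,"spin":0,"translation":[-0.036,-0.021,0]},
    {"jaw":0.085,"spin":0,"translation":[-0.036,-0.021,0]},
    {"jaw":0.085,"spin":0,"translation":[-0.036,-0.021,0]},
    {"jaw":0.085,"spin":0,"translation":[-0.036,-0.021,0]}
  ]
}}

```text
time: 2.88
tool_pos: [595.7, 69.3, 231.4]
tcp_rot: [180.0, 0.0, 164.0]
ft_force: [0.6, 1.1, -0.4]
finger_gap: 85.4
grip_force: 0.0
```

Request:
{"fn": "carry_out", "kwargs": {
  "commands": [
    {"jaw":0.085,"spin":0,"translation":[-0.028,-0.016,0]},
    {"jaw":0.085,"spin":0,"translation":[-0.028,-0.016,0]},
    {"jaw":0.085,"spin":0,"translation":[0,0,0]},
    {"jaw":0.085,"spin":0,"translation":[0,0,0]},
    {"jaw":0.085,"spin":0,"translation":[0,0,0]},
    {"jaw":0.085,"spin":0,"translation":[0,0,0]},
    {"jaw":0.085,"spin":0,"translation":[0,0,0]},
    {"jaw":0.085,"spin":0,"translation":[0,0,0]}
  ]
}}

```text
time: 3.55
tool_pos: [639.1, 26.1, 231.8]
tcp_rot: [180.0, 0.0, 164.1]
ft_force: [-0.1, 0.2, -1.0]
finger_gap: 84.9
grip_force: 0.0
```

```bash
python3 - <<'E'
from h import *
np.set_printoptions(precision=1,suppress=True)
p=r.snapshot("wrist");cv2.imwrite("pics/w2.png",p["pixels"]);np.save("w2.npy",p,allow_pickle=True)
s=r.sense();print(s["time"],s["tool_pos"],s["tcp_rot"],s["joint_pos"])
for t in("tab","jar_label","mark","jar"):
    print(t,[(np.round(q["xy"],1).tolist(),round(q["score"],2)) for q in r.landmark_of(p,t)[:3]])
E
```

```text
3.6 [639.2  25.9 231.8] [180.    0.  164.1] [ -2.3  13.5  78.4   0.   88.  -76.4]
tab [([220.3, 147.4], 0.77)]
jar_label [([303.7, 279.3], 0.71)]
mark [([162.0, 115.6], 0.78)]
jar [([353.7, 126.2], 0.73)]
```

View pics/w2.png

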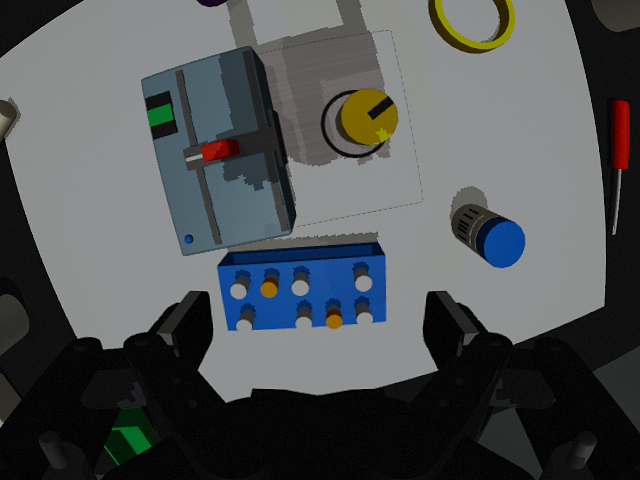

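In the wrist view the lid is at (369,116) with its stripe pointing up-right to (391,98). The head-top corners are near (248,46), (295,233), (188,255) and (143,78). The plate corners are at (390,30) and (423,203), the tab at (220,150), and the green band at (160,115).

```bash
cat > fit.py <<'E'
from h import *
from scipy.optimize import least_squares
np.set_printoptions(precision=2,suppress=True)
def lid(p,fish,zt,roi):
    im=p["pixels"];x0,x1,y0,y1=roi;hsv=cv2.cvtColor(im,cv2.COLOR_BGR2HSV)
    m=cv2.inRange(hsv,(20,120,70),(35,255,255));k=np.zeros_like(m);k[y0:y1,x0:x1]=255;m&=k
    return m
def fitreader(p,pts):
    L=np.array([(-80,-75,80),(80,-75,80),(80,-175,80),(-80,-175,80),(-90,55,8),(90,55,8)],float)[:len(pts)]
    g=cv2.cvtColor(p["pixels"],cv2.COLOR_BGR2GRAY)
    q=cv2.cornerSubPix(g,np.float32(pts).reshape(-1,1,2),(4,4),(-1,-1),(3,30,.01)).reshape(-1,2)
    def W(v):
        c,s=np.cos(v[2]),np.sin(v[2]);return L@np.array([[c,s,0],[-s,c,0],[0,0,1]])+[v[0],v[1],v[3] if len(v)>3 else 0]
    f=lambda v:np.ravel([proj(p,w,True)-a for w,a in zip(W(v),q)])
    for v0 in([570,80,0.3],[570,80,0.3,0]):
        o=least_squares(f,v0,loss="soft_l1");print("reader",o.x[:2],np.degrees(o.x[2]),o.x[3:],"res",o.fun.reshape(-1,2).round(1).tolist())
E
python3 - <<'E'
from fit import *
p=np.load("w2.npy",allow_pickle=True).item()
fitreader(p,[(248,46),(295,233),(188,255),(143,78),(390,30),(423,203)])
m=lid(p,True,96,(320,420,70,160));n,l,st,ce=cv2.connectedComponentsWithStats(m)
i=1+st[1:,4].argmax();c=cv2.findContours((l==i).astype("uint8"),0,1)[0][0];h=cv2.convexHull(c)
e=cv2.fitEllipse(h);print("lid hull ellipse",e)
hm=np.zeros(m.shape,"uint8");cv2.fillPoly(hm,[h],255)
hsv=cv2.cvtColor(p["pixels"],cv2.COLOR_BGR2HSV)
d=cv2.erode(hm,np.ones((3,3)))&cv2.inRange(hsv,(0,0,0),(180,255,60))
ys,xs=np.nonzero(d);print(len(xs),"stripe px mean",xs.mean(),ys.mean())
P=np.array([atz(*ray(p,(x,y),True),96)[:2] for x,y in zip(xs,ys)])
C=atz(*ray(p,e[0],True),96)[:2];print("lid centre",C,"r",[np.linalg.norm(atz(*ray(p,q[0],True),96)[:2]-C).round(1) for q in h[::6]])
mu=P.mean(0);u=np.linalg.svd(P-mu)[2][0];u*=np.sign(u@(mu-C));print("stripe dir deg pca",np.degrees(np.arctan2(u[1],u[0])),"from centre",np.degrees(np.arctan2(*(mu-C)[::-1])),mu)
hs=hsv
for nm,lo,hi,z in(("green",(45,100,60),(80,255,255),83),):
    mm=cv2.inRange(hs,lo,hi);n,l,st,ce=cv2.connectedComponentsWithStats(mm)
    for i in range(1,n):
        if st[i,4]>60: print(nm,ce[i],st[i,4],atz(*ray(p,ce[i],True),z))
mm=cv2.inRange(hs,(0,150,80),(6,255,255))|cv2.inRange(hs,(174,150,80),(180,255,255));n,l,st,ce=cv2.connectedComponentsWithStats(mm)
for i in range(1,n):
    if st[i,4]>60: print("red",ce[i],st[i],atz(*ray(p,ce[i],True),110))
E
```

```text
reader [570.92  85.13] -3.586536834652178 [] res [[0.8, -1.9], [-0.4, 1.3], [-4.1, 2.6], [-1.4, 0.2], [1.1, -2.2], [2.1, -0.2]]
reader [571.04  84.66] -3.683496441996642 [-5.4] res [[1.6, -0.2], [-0.7, -0.1], [-2.8, 0.7], [1.0, 1.0], [-0.1, -0.4], [0.2, -0.7]]
lid hull ellipse ((368.8818664550781, 116.26554107666016), (55.692996978759766, 57.78157424926758), 137.9269256591797)
225 stripe px mean 379.3822222222222 108.24888888888889
lid centre [570.37  85.95] r [np.float64(21.8), np.float64(21.6), np.float64(21.7), np.float64(21.0), np.float64(21.1)]
stripe dir deg pca 114.93680175111454 from centre 113.08956962222985 [566.39  95.3 ]
green [159.81 114.71] 413 [517.36 -73.17  83.  ]
green [134.65 438.01] 514 [ 834.29 -258.57   83.  ]
red [622.17 134.24] [615 101  15  68 911] [628.1  317.96 110.  ]
red [214.73 150.24] [201 140  29  22 445] [562.85 -28.93 110.  ]
```

Request:
{"fn": "carry_out", "kwargs": {
  "commands": [
    {"jaw":0.085,"spin":0,"translation":[0.0274,0.0128,0]},
    {"jaw":0.085,"spin":0,"translation":[0.0274,0.0128,0]},
    {"jaw":0.085,"spin":0,"translation":[0.0274,0.0128,0]},
    {"jaw":0.085,"spin":0.1228,"translation":[0,0,0]},
    {"jaw":0.085,"spin":0.1228,"translation":[0,0,0]},
    {"jaw":0.085,"spin":0.1228,"translation":[0,0,0]},
    {"jaw":0.085,"spin":0.1228,"translation":[0,0,0]},
    {"jaw":0.085,"spin":0.1228,"translation":[0,0,0]}
  ]
}}

```text
time: 4.47
tool_pos: [570.9, 84.7, 231.4]
tcp_rot: [180.0, 0.0, 128.5]
ft_force: [-1.3, 0.7, 0.1]
finger_gap: 85.2
grip_force: 0.0
```

Request:
{"fn": "carry_out", "kwargs": {
  "commands": [
    {"jaw":0.085,"spin":0.1228,"translation":[0,0,0]},
    {"jaw":0.085,"spin":0.1228,"translation":[0,0,0]},
    {"jaw":0.085,"spin":0.1228,"translation":[0,0,0]},
    {"jaw":0.085,"spin":0.1228,"translation":[0,0,0]},
    {"jaw":0.085,"spin":0.1228,"translation":[0,0,0]},
    {"jaw":0.085,"spin":0.1228,"translation":[0,0,0]},
    {"jaw":0.085,"spin":0.1228,"translation":[0,0,0]},
    {"jaw":0.085,"spin":0.1228,"translation":[0,0,0]}
  ]
}}

```text
time: 5.13
tool_pos: [571.0, 84.6, 231.4]
tcp_rot: [180.0, -0.0, 72.2]
ft_force: [-0.3, -0.5, 0.5]
finger_gap: 84.9
grip_force: 0.0
```

Request:
{"fn": "carry_out", "kwargs": {
  "commands": [
    {"jaw":0.085,"spin":0.1228,"translation":[0,0,0]},
    {"jaw":0.085,"spin":0.1228,"translation":[0,0,0]},
    {"jaw":0.085,"spin":0.1228,"translation":[0,0,0]},
    {"jaw":0.085,"spin":0.1228,"translation":[0,0,0]},
    {"jaw":0.085,"spin":0.1228,"translation":[0,0,0]},
    {"jaw":0.085,"spin":0.1228,"translation":[0,0,0]},
    {"jaw":0.085,"spin":0.1228,"translation":[0,0,0]},
    {"jaw":0.085,"spin":0.1228,"translation":[0,0,0]}
  ]
}}

```text
time: 5.8
tool_pos: [571.0, 84.6, 231.4]
tcp_rot: [180.0, -0.0, 15.9]
ft_force: [-0.5, 0.2, 0.3]
finger_gap: 84.9
grip_force: 0.0
```

Request:
{"fn": "carry_out", "kwargs": {
  "commands": [
    {"jaw":0.085,"spin":0.1228,"translation":[0,0,0]},
    {"jaw":0.085,"spin":0.1228,"translation":[0,0,0]},
    {"jaw":0.085,"spin":0.1228,"translation":[0,0,0]},
    {"jaw":0.085,"spin":0.1228,"translation":[0,0,0]},
    {"jaw":0.085,"spin":0.1228,"translation":[0,0,0]},
    {"jaw":0.085,"spin":0.1228,"translation":[0,0,0]},
    {"jaw":0.085,"spin":0.1228,"translation":[0,0,0]},
    {"jaw":0.085,"spin":0.1228,"translation":[0,0,0]}
  ]
}}

```text
time: 6.47
tool_pos: [571.0, 84.6, 231.3]
tcp_rot: [-180.0, -0.0, -40.4]
ft_force: [-0.1, 0.4, 0.5]
finger_gap: 84.3
grip_force: 0.0
```

```bash
python3 - <<'E'
from h import *
np.set_printoptions(precision=2,suppress=True)
r.snapshot("wrist");r.snapshot("wrist");r.snapshot("wrist")
p=r.snapshot("wrist");cv2.imwrite("pics/w3.png",p["pixels"]);np.save("w3.npy",p,allow_pickle=True)
s=r.sense();print(s["time"],s["tool_pos"],s["tcp_rot"],s["joint_pos"],s["qd"])
E
```

```text
6.6667 [570.99  84.59 231.35] [-180.     -0.    -39.75] [  3.34   3.96  89.01  -0.    87.03 133.09] [-0.01 -0.02 -0.04  0.02  0.14 -0.24]
```

View pics/w3.png

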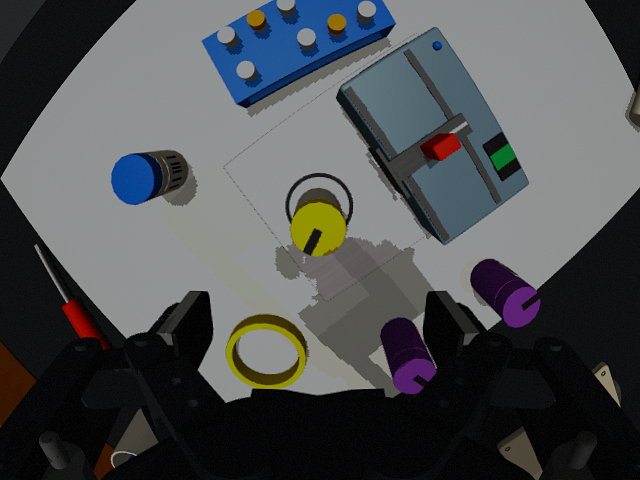

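The wrist view from the other side shows the lid at (318,229) with its stripe toward (310,247). Head corners are (445,243), (340,92), (436,28) and (528,183), and a plate corner is at (224,166).

```bash
cat >> fit.py <<'E'
def measure(p,roi,corners,show=True):
    fitreader(p,corners)
    hsv=cv2.cvtColor(p["pixels"],cv2.COLOR_BGR2HSV)
    m=lid(p,True,96,roi);n,l,st,ce=cv2.connectedComponentsWithStats(m)
    i=1+st[1:,4].argmax();c=cv2.findContours((l==i).astype("uint8"),0,1)[0][0];h=cv2.convexHull(c);e=cv2.fitEllipse(h)
    hm=np.zeros(m.shape,"uint8");cv2.fillPoly(hm,[h],255)
    d=cv2.erode(hm,np.ones((3,3)))&cv2.inRange(hsv,(0,0,0),(180,255,60));ys,xs=np.nonzero(d)
    P=np.array([atz(*ray(p,(x,y),True),96)[:2] for x,y in zip(xs,ys)]);C=atz(*ray(p,e[0],True),96)[:2]
    mu=P.mean(0);u=np.linalg.svd(P-mu)[2][0];u*=np.sign(u@(mu-C))
    print("lid",e,C,"stripe pca",np.degrees(np.arctan2(u[1],u[0])),"centre",np.degrees(np.arctan2(*(mu-C)[::-1])),len(xs))
    out={"lid":e[0]}
    mm=cv2.inRange(hsv,(45,100,60),(80,255,255));n,l,st,ce=cv2.connectedComponentsWithStats(mm)
    out["green"]=[ce[i] for i in range(1,n) if 100<st[i,4]<2500]
    mm=cv2.inRange(hsv,(0,150,80),(6,255,255))|cv2.inRange(hsv,(174,150,80),(180,255,255));n,l,st,ce=cv2.connectedComponentsWithStats(mm)
    out["red"]=[(ce[i],st[i].tolist()) for i in range(1,n) if st[i,4]>100]
    return out
E
python3 - <<'E'
from fit import *
p=np.load("w2.npy",allow_pickle=True).item();q=np.load("w3.npy",allow_pickle=True).item()
a=measure(p,(320,420,70,160),[(248,46),(295,233),(188,255),(143,78),(390,30),(423,203)])
b=measure(q,(270,370,190,262),[(445,243),(340,92),(436,28),(528,183),(328,301),(224,166)])
print(b)
print("lid",tri([ray(p,a["lid"],1),ray(q,b["lid"],1)]))
g=[x for x in b["green"] if x[0]>470][0];print("green",tri([ray(p,a["green"][0],1),ray(q,g,1)]),atz(*ray(q,g,1),83))
print("tabtop",tri([ray(p,(208,152) ,1),ray(q,(448,149),1)]))
A=p["pixels"][95:175,140:260];B=q["pixels"][100:190,400:535]
cv2.imwrite("pics/c1.png",np.hstack([cv2.resize(A,(400,270),interpolation=2),cv2.resize(B,(400,270),interpolation=2)]))
E
```

```text
reader [570.92  85.13] -3.586536834652178 [] res [[0.8, -1.9], [-0.4, 1.3], [-4.1, 2.6], [-1.4, 0.2], [1.1, -2.2], [2.1, -0.2]]
reader [571.04  84.66] -3.683496441996642 [-5.4] res [[1.6, -0.2], [-0.7, -0.1], [-2.8, 0.7], [1.0, 1.0], [-0.1, -0.4], [0.2, -0.7]]
lid ((368.8818664550781, 116.26554107666016), (55.692996978759766, 57.78157424926758), 137.9269256591797) [570.37  85.95] stripe pca 114.93680175111454 centre 113.08956962222985 225
reader [570.56  84.01] -3.72713347804417 [] res [[1.1, 1.7], [-2.7, -4.7], [1.0, -1.6], [1.9, 0.0], [-1.2, 2.7], [-0.4, 0.6]]
reader [569.68  83.25] -3.771612880358056 [-5.67] res [[0.2, 0.1], [-1.5, -3.4], [0.4, 0.7], [-0.2, -0.3], [-0.3, 0.7], [2.1, 0.2]]
lid ((317.77374267578125, 228.5609588623047), (54.38203811645508, 55.913883209228516), 86.68721008300781) [570.93  85.86] stripe pca 113.92244264476079 centre 117.22778358769484 212
{'lid': (317.77374267578125, 228.5609588623047), 'green': [array([502.66, 156.35])], 'red': [(array([446.5 , 146.46]), [433, 133, 28, 28, 428]), (array([ 77.63, 320.17]), [62, 300, 35, 38, 562])]}
lid (array([570.28,  86.44,  92.53]), [0.034255855891941064, 0.03425585589193563])
green (array([517.4 , -73.14,  83.2 ]), [0.05239249547768455, 0.05239249547763332]) [517.32 -73.28  83.  ]
tabtop (array([564.22, -24.57, 133.97]), [2.472976129921343, 2.4729761299213138])
```

View pics/c1.png

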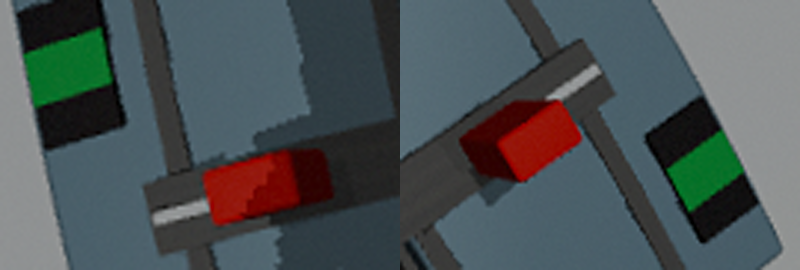

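Request:
{"fn": "carry_out", "kwargs": {
  "commands": [
    {"jaw":0.085,"spin":0,"translation":[-0.0012,-0.0008,0.035]},
    {"jaw":0.085,"spin":0,"translation":[0,0,0.035]},
    {"jaw":0.085,"spin":0,"translation":[0,0,0.035]},
    {"jaw":0.085,"spin":0,"translation":[0,0,0.035]},
    {"jaw":0.085,"spin":0,"translation":[0,0,0.02]},
    {"jaw":0.085,"spin":0,"translation":[0,0,0.013]},
    {"jaw":0.085,"spin":0,"translation":[0,0,0]},
    {"jaw":0.05,"spin":0,"translation":[0,0,0]}
  ]
}}

```text
time: 7.33
tool_pos: [570.7, 86.0, 58.6]
tcp_rot: [180.0, 0.0, -39.9]
ft_force: [0.4, -0.2, -0.5]
finger_gap: 75.1
grip_force: 0.0
```

Request:
{"fn": "carry_out", "kwargs": {
  "squeeze": 30,
  "commands": [
    {"jaw":0.05,"spin":0,"translation":[0,0,0]},
    {"jaw":0.03,"spin":0,"translation":[0,0,0]},
    {"jaw":0.03,"spin":0,"translation":[0,0,0]},
    {"jaw":0.03,"spin":0,"translation":[0,0,0]},
    {"jaw":0.03,"spin":0,"translation":[0,0,0]},
    {"jaw":0.03,"spin":0,"translation":[0,0,0]},
    {"jaw":0.03,"spin":0,"translation":[0,0,0]},
    {"jaw":0.03,"spin":0,"translation":[0,0,0]}
  ]
}}

```text
time: 8.0
tool_pos: [572.3, 85.8, 60.7]
tcp_rot: [-179.9, -0.2, -40.0]
ft_force: [-1.5, -0.6, 5.0]
finger_gap: 43.7
grip_force: 29.7
```

```bash
python3 - <<'E'
from fit import *
p=np.load("w2.npy",allow_pickle=True).item();q=np.load("w3.npy",allow_pickle=True).item()
a=tri([ray(p,(186.5,159.3),1),ray(q,(466.8,123.3),1)])
print("index outer end",a); g=np.array([517.4,-73.1]);t=np.radians(-3.7)
for m in (a[0],atz(*ray(p,(186.5,159.3),1),86),atz(*ray(q,(466.8,123.3),1),86),atz(*ray(p,(201.5,156),1),86),atz(*ray(q,(451.3,133),1),86)): print(m,(g-m[:2])@[np.cos(t),np.sin(t)],(g-m[:2])@[-np.sin(t),np.cos(t)])
E
```

```text
index outer end (array([561.16, -58.76,  91.97]), [0.34779191844424884, 0.3477919184443103])
[561.16 -58.76  91.97] -42.74826018664436 -17.13437678129371
[560.82 -60.55  86.  ] -42.523693847299924 -15.324951496590156
[559.83 -61.28  86.  ] -41.57810474523255 -14.531372607152262
[562.39 -47.47  86.  ] -43.24216359064051 -28.475284591014166
[561.61 -45.22  86.  ] -42.321694817450094 -30.674930858922316
```

Request:
{"fn": "carry_out", "kwargs": {
  "commands": [
    {"jaw":0.03,"spin":-0.1103,"translation":[0,0,0]},
    {"jaw":0.03,"spin":-0.1103,"translation":[0,0,0]},
    {"jaw":0.03,"spin":-0.1103,"translation":[0,0,0]},
    {"jaw":0.03,"spin":-0.1103,"translation":[0,0,0]},
    {"jaw":0.03,"spin":-0.1103,"translation":[0,0,0]},
    {"jaw":0.03,"spin":-0.1103,"translation":[0,0,0]},
    {"jaw":0.03,"spin":-0.1103,"translation":[0,0,0]},
    {"jaw":0.03,"spin":-0.1103,"translation":[0,0,0]}
  ]
}}

```text
time: 8.67
tool_pos: [572.9, 86.6, 60.9]
tcp_rot: [-180.0, -0.3, 10.9]
ft_force: [2.7, 1.8, 2.2]
finger_gap: 43.2
grip_force: 29.8
```

Request:
{"fn": "carry_out", "kwargs": {
  "commands": [
    {"jaw":0.03,"spin":-0.1103,"translation":[0,0,0]},
    {"jaw":0.03,"spin":-0.1103,"translation":[0,0,0]},
    {"jaw":0.03,"spin":-0.1103,"translation":[0,0,0]},
    {"jaw":0.03,"spin":-0.1103,"translation":[0,0,0]},
    {"jaw":0.03,"spin":-0.1103,"translation":[0,0,0]},
    {"jaw":0.03,"spin":-0.1103,"translation":[0,0,0]},
    {"jaw":0.03,"spin":-0.1103,"translation":[0,0,0]},
    {"jaw":0.03,"spin":-0.1103,"translation":[0,0,0]}
  ]
}}

```text
time: 9.33
tool_pos: [572.2, 86.8, 60.7]
tcp_rot: [179.8, -0.2, 61.4]
ft_force: [-1.4, 2.6, 6.8]
finger_gap: 43.2
grip_force: 30.8
```

Request:
{"fn": "carry_out", "kwargs": {
  "commands": [
    {"jaw":0.03,"spin":-0.1103,"translation":[0,0,0]},
    {"jaw":0.03,"spin":-0.1103,"translation":[0,0,0]},
    {"jaw":0.03,"spin":-0.1103,"translation":[0,0,0]},
    {"jaw":0.03,"spin":-0.1103,"translation":[0,0,0]},
    {"jaw":0.03,"spin":-0.1103,"translation":[0,0,0]},
    {"jaw":0.03,"spin":-0.1103,"translation":[0,0,0]},
    {"jaw":0.03,"spin":-0.1103,"translation":[0,0,0]},
    {"jaw":0.03,"spin":-0.1103,"translation":[0,0,0]}
  ]
}}

```text
time: 10.0
tool_pos: [571.6, 86.6, 60.7]
tcp_rot: [179.9, -0.0, 112.0]
ft_force: [-3.5, 1.8, 8.5]
finger_gap: 43.2
grip_force: 30.7
```

Request:
{"fn": "carry_out", "kwargs": {
  "commands": [
    {"jaw":0.03,"spin":0,"translation":[0,0,0]},
    {"jaw":0.03,"spin":0,"translation":[0,0,0]},
    {"jaw":0.03,"spin":0,"translation":[0,0,0]},
    {"jaw":0.03,"spin":0,"translation":[0,0,0]},
    {"jaw":0.03,"spin":0,"translation":[0,0,0]},
    {"jaw":0.03,"spin":0,"translation":[0,0,0]},
    {"jaw":0.03,"spin":0,"translation":[0,0,0]},
    {"jaw":0.03,"spin":0,"translation":[0,0,0]}
  ]
}}

```text
time: 10.67
tool_pos: [571.8, 86.5, 60.7]
tcp_rot: [179.8, 0.0, 111.7]
ft_force: [-2.1, 2.0, 6.1]
finger_gap: 43.2
grip_force: 30.7
```

Request:
{"fn": "carry_out", "kwargs": {
  "commands": [
    {"jaw":0.06,"spin":0,"translation":[0,0,0]},
    {"jaw":0.075,"spin":0,"translation":[0,0,0]},
    {"jaw":0.085,"spin":0,"translation":[0,0,0]},
    {"jaw":0.085,"spin":0,"translation":[0,0,0]},
    {"jaw":0.085,"spin":0,"translation":[0,0,0]},
    {"jaw":0.085,"spin":0,"translation":[0,0,0]},
    {"jaw":0.085,"spin":0,"translation":[0,0,-0.015]},
    {"jaw":0.085,"spin":0,"translation":[0,0,-0.025]}
  ]
}}

```text
time: 11.33
tool_pos: [567.8, 85.7, 95.1]
tcp_rot: [-179.6, -0.1, 111.7]
ft_force: [0.5, -0.3, -0.7]
finger_gap: 84.9
grip_force: 0.0
```

Request:
{"fn": "carry_out", "kwargs": {
  "commands": [
    {"jaw":0.085,"spin":0,"translation":[0,0,-0.035]},
    {"jaw":0.085,"spin":0,"translation":[0,0,-0.035]},
    {"jaw":0.085,"spin":0,"translation":[0,0,-0.035]},
    {"jaw":0.085,"spin":0,"translation":[0,0,-0.028]},
    {"jaw":0.085,"spin":0,"translation":[0,0,0]},
    {"jaw":0.085,"spin":0,"translation":[0,0,0]},
    {"jaw":0.085,"spin":0,"translation":[0,0,0]},
    {"jaw":0.085,"spin":0,"translation":[0,0,0]}
  ]
}}

```text
time: 12.0
tool_pos: [569.6, 85.9, 229.3]
tcp_rot: [-179.8, -0.1, 111.7]
ft_force: [0.0, 0.7, 0.3]
finger_gap: 85.0
grip_force: 0.0
```

```bash
python3 - <<'E'
from h import *
p=r.snapshot("wrist");cv2.imwrite("pics/w4.png",p["pixels"]);np.save("w4.npy",p,allow_pickle=True)
s=r.sense();print(s["time"],s["tool_pos"],s["tcp_rot"],s["joint_pos"])
E
```

```text
12.05 [569.61272316  85.86399182 229.17865143] [-1.79819262e+02 -5.79147725e-02  1.11656532e+02] [ 3.47389489e+00  4.01839637e+00  8.91732961e+01 -1.37786163e-03
  8.69980925e+01 -1.81826542e+01]
```

View pics/w4.png

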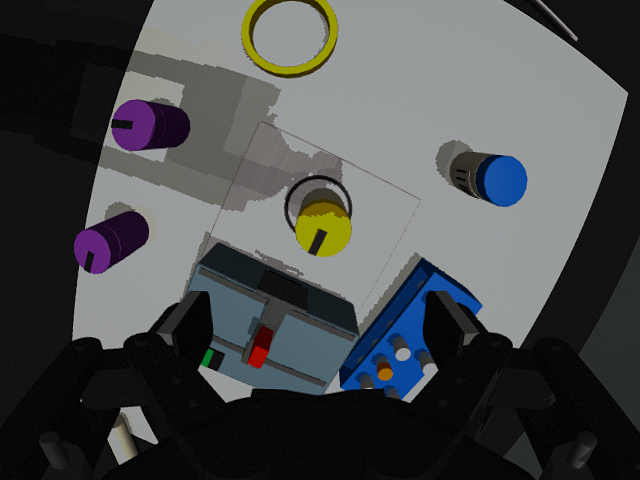

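The lid is at (323,229) with its stripe pointing at the reader, toward (316,250). The jar stands upright on its spot. I'll measure the residual turn.

```bash
python3 - <<'E'
from fit import *
import fit
p=np.load("w4.npy",allow_pickle=True).item()
L=[(262,122),(420,199)]
g=cv2.cvtColor(p["pixels"],6);q=cv2.cornerSubPix(g,np.float32(L+[(215,243),(358,334)]).reshape(-1,1,2),(4,4),(-1,-1),(3,30,.01)).reshape(-1,2)
w=[atz(*ray(p,u,1),z)[:2] for u,z in zip(q,(8,8,80,80))]
for a,b in((0,1),(2,3)): d=w[b]-w[a];print(q[a],q[b],np.linalg.norm(d),np.degrees(np.arctan2(d[1],d[0])))
try: measure(p,(280,370,195,265),[tuple(q[2]),tuple(q[3])])
except Exception as e: print(e)
E
```

```text
[260.58 120.63] [420.46 200.15] 178.1747987647985 -4.361332816729343
[215. 243.] [359.88 336.79] 152.3066563129962 -13.548536235995169
reader [589.51  93.22] -12.608823239227958 [] res [[-2.7, -0.7], [5.9, 1.5]]
reader [590.23  86.48] -13.548289775777379 [-14.77] res [[0.0, 0.0], [0.0, -0.0]]
lid ((322.9195556640625, 229.05165100097656), (54.34505844116211, 56.29848861694336), 90.36377716064453) [575.42  85.89] stripe pca -92.81956824697237 centre -91.92034858385482 202
```

```bash
python3 - <<'E'
from fit import *
for f,c,l in(("w2",[(390,30),(423,203)],(368.9,116.3)),("w3",[(328,301),(224,166)],(317.8,228.6)),("w4",[(260.6,120.6),(420.5,200.2)],(322.9,229.05))):
    p=np.load(f+".npy",allow_pickle=True).item();w=[atz(*ray(p,u,1),8)[:2] for u in c];m=(w[0]+w[1])/2
    t=np.radians(-3.7);d=atz(*ray(p,l,1),94)[:2]-m
    print(f,m,w[0],w[1],"jar in reader",d@[np.cos(t),np.sin(t)],55+d@[-np.sin(t),np.cos(t)])
P=r.snapshot("scene");S=r.snapshot("side")
for a in(P,S):
    hsv=cv2.cvtColor(a["pixels"],cv2.COLOR_BGR2HSV);m=cv2.inRange(hsv,(22,120,70),(35,255,255))
    n,l,st,ce=cv2.connectedComponentsWithStats(m)
    print([(ce[i],st[i].tolist()) for i in range(1,n) if st[i,4]>80 and 230<ce[i][0]<430])
E
```

```text
w2 [576.82 138.18] [487.   144.71] [666.64 131.66] jar in reader -3.105033067496853 2.764234824228957
w3 [575.01 136.4 ] [485.55 142.48] [664.47 130.33] jar in reader -1.24144601781378 4.593075214256537
w4 [576.28 138.35] [487.42 145.15] [665.13 131.55] jar in reader 2.747505154523141 2.157850740844225
[(array([339.07, 256.17]), [332, 249, 15, 15, 193]), (array([400.05, 293.46]), [384, 279, 34, 30, 492])]
[(array([253.4 , 227.39]), [240, 216, 28, 24, 304]), (array([302.03, 229.64]), [296, 223, 13, 14, 152])]
```

Request:
{"fn": "carry_out", "kwargs": {
  "commands": [
    {"jaw":0.085,"spin":0.111,"translation":[0,0,0]},
    {"jaw":0.085,"spin":0.111,"translation":[0,0,0]},
    {"jaw":0.085,"spin":0.111,"translation":[0,0,0]},
    {"jaw":0.085,"spin":0.11,"translation":[0,0,0]},
    {"jaw":0.07,"spin":0,"translation":[-0.0371,0.0003,0]},
    {"jaw":0.06,"spin":0,"translation":[-0.0371,0.0003,0]},
    {"jaw":0.06,"spin":0,"translation":[-0.0371,0.0003,0]},
    {"jaw":0.06,"spin":0,"translation":[0,0,0.03]}
  ]
}}

```text
time: 12.82
tool_pos: [567.2, -31.5, 206.8]
tcp_rot: [179.5, 0.2, 86.0]
ft_force: [0.7, -0.9, 1.5]
finger_gap: 60.2
grip_force: 0.0
```

Request:
{"fn": "carry_out", "kwargs": {
  "commands": [
    {"jaw":0.06,"spin":0,"translation":[0,0,0]},
    {"jaw":0.06,"spin":0,"translation":[0,0,0]},
    {"jaw":0.06,"spin":0,"translation":[0,0,0]},
    {"jaw":0.06,"spin":0,"translation":[0,0,0]},
    {"jaw":0.06,"spin":0,"translation":[0,0,0]},
    {"jaw":0.06,"spin":0,"translation":[0,0,0]},
    {"jaw":0.06,"spin":0,"translation":[0,0,0]},
    {"jaw":0.06,"spin":0,"translation":[0,0,0]}
  ]
}}

```text
time: 13.48
tool_pos: [564.5, -24.8, 201.7]
tcp_rot: [180.0, 0.0, 86.3]
ft_force: [-0.5, 1.1, 0.3]
finger_gap: 59.9
grip_force: 0.0
```

```bash
python3 - <<'E'
from fit import *
p=r.snapshot("wrist");cv2.imwrite("pics/w5.png",p["pixels"]);np.save("w5.npy",p,allow_pickle=True)
s=r.sense();print(s["time"],s["tool_pos"],s["tcp_rot"])
hsv=cv2.cvtColor(p["pixels"],40)
print(cv2.inRange(hsv,(0,150,60),(6,255,255)).sum()/255)
m=cv2.inRange(hsv,(0,150,60),(6,255,255))|cv2.inRange(hsv,(174,150,60),(180,255,255));n,l,st,ce=cv2.connectedComponentsWithStats(m)
print([(ce[i],st[i].tolist()) for i in range(1,n) if st[i,4]>80])
for nm,X in(("tabtop",(563.3,-25.3,122)),("tabbot",(563.3,-25.3,86)),("TCP",s["tool_pos"])): print(nm,proj(p,X,1))
E
```

```text
13.5333 [564.44 -24.93 201.6 ] [179.97   0.    86.3 ]
727.0
[(array([313.46, 242.35]), [304, 222, 20, 41, 733])]
tabtop [312.88 247.73]
tabbot [313.48 233.47]
TCP [313.33 300.36]
```

View pics/w5.png

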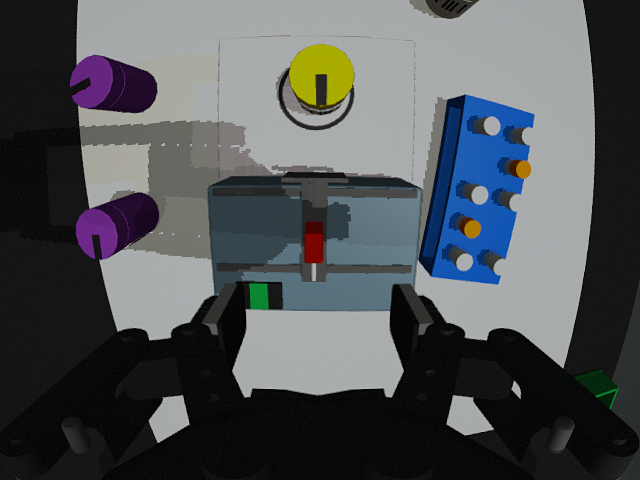

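The wrist view has tool and reader aligned: the lid stripe at (321,90) points straight down at the reader, the tab is at (313,242) midway between the fingers, and the green band is at (259,296). Descending to pinch.

Request:
{"fn": "carry_out", "kwargs": {
  "commands": [
    {"jaw":0.06,"spin":0,"translation":[0,-0.001,0.035]},
    {"jaw":0.06,"spin":0,"translation":[0,0,0.035]},
    {"jaw":0.06,"spin":0,"translation":[0,0,0.025]},
    {"jaw":0.06,"spin":0,"translation":[0,0,0.013]},
    {"jaw":0.06,"spin":0,"translation":[0,0,0]},
    {"jaw":0.06,"spin":0,"translation":[0,0,0]},
    {"jaw":0.06,"spin":0,"translation":[0,0,0]},
    {"jaw":0.04,"spin":0,"translation":[0,0,0]}
  ]
}}

```text
time: 14.2
tool_pos: [565.1, -25.3, 95.9]
tcp_rot: [179.8, 0.0, 86.3]
ft_force: [1.3, -0.7, 1.0]
finger_gap: 49.5
grip_force: 0.0
```

Request:
{"fn": "carry_out", "kwargs": {
  "squeeze": 50,
  "commands": [
    {"jaw":0.03,"spin":0,"translation":[0,0,0]},
    {"jaw":0.02,"spin":0,"translation":[0,0,0]},
    {"jaw":0.01,"spin":0,"translation":[0,0,0]},
    {"jaw":0.005,"spin":0,"translation":[0,0,0]},
    {"jaw":0.005,"spin":0,"translation":[0,0,0]},
    {"jaw":0.005,"spin":0,"translation":[0,0,0]},
    {"jaw":0.005,"spin":0,"translation":[0,0,0]},
    {"jaw":0.005,"spin":0,"translation":[0,0,0]}
  ]
}}

```text
time: 14.87
tool_pos: [562.1, -25.1, 94.4]
tcp_rot: [-179.9, 0.0, 86.3]
ft_force: [-11.6, 0.8, 12.7]
finger_gap: 11.3
grip_force: 50.3
```

Request:
{"fn": "carry_out", "kwargs": {
  "commands": [
    {"jaw":0.005,"spin":0,"translation":[0,-0.006,0]},
    {"jaw":0.005,"spin":0,"translation":[0,-0.008,0]},
    {"jaw":0.005,"spin":0,"translation":[0,-0.008,0]},
    {"jaw":0.005,"spin":0,"translation":[0,-0.008,0]},
    {"jaw":0.005,"spin":0,"translation":[0,-0.007,0]},
    {"jaw":0.005,"spin":0,"translation":[0,-0.005,0]},
    {"jaw":0.005,"spin":0,"translation":[0,0,0]},
    {"jaw":0.005,"spin":0,"translation":[0,0,0]}
  ]
}}

```text
time: 15.53
tool_pos: [522.4, -22.1, 94.5]
tcp_rot: [179.8, -0.0, 86.3]
ft_force: [6.3, 2.0, 2.7]
finger_gap: 11.0
grip_force: 49.9
```

Request:
{"fn": "carry_out", "kwargs": {
  "commands": [
    {"jaw":0.005,"spin":0,"translation":[0,0,0]},
    {"jaw":0.005,"spin":0,"translation":[0,0,0]},
    {"jaw":0.005,"spin":0,"translation":[0,0,0]},
    {"jaw":0.005,"spin":0,"translation":[0,0,0]},
    {"jaw":0.005,"spin":0,"translation":[0,0,0]},
    {"jaw":0.005,"spin":0,"translation":[0,0,0]},
    {"jaw":0.005,"spin":0,"translation":[0,0,0]},
    {"jaw":0.005,"spin":0,"translation":[0,0,0]}
  ]
}}

```text
time: 16.2
tool_pos: [522.7, -22.1, 94.5]
tcp_rot: [179.8, -0.0, 86.3]
ft_force: [5.5, 1.4, 3.4]
finger_gap: 11.2
grip_force: 49.9
```

```bash
python3 - <<'E'
from fit import *
p=r.snapshot("wrist");q=r.snapshot("side");np.save("w6.npy",p,allow_pickle=True)
s=r.sense();print(s["time"],s["tool_pos"],s["tcp_rot"],s["ft_force"],s["grip_force"],s["finger_gap"])
w=cv2.resize(p["pixels"][30:],(500,352));c=cv2.resize(q["pixels"][225:300,270:360],(300,250),interpolation=2)
o=np.zeros((352,800,3),"uint8");o[:,:500]=w;o[:250,500:]=c;cv2.imwrite("pics/w6.png",o)
E
```

```text
16.3 [522.69 -22.14  94.49] [179.77  -0.03  86.27] [6.49 2.44 1.84] 49.933236837387085 11.075009551950036
```

View pics/w6.png

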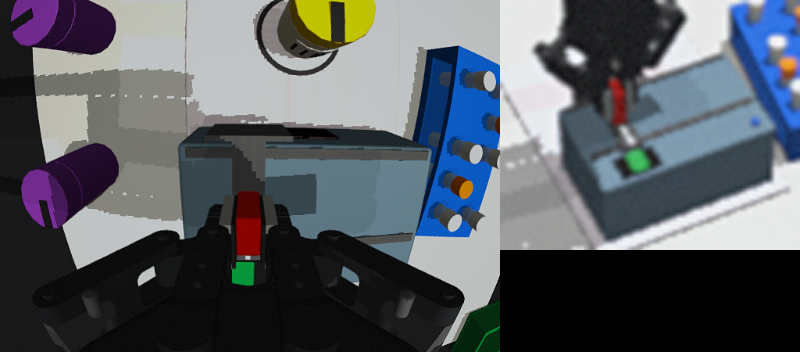

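The shutter's white line (248,257 in the composite) lies in the band but about 3 mm short of its middle (243,273). I'll pull that bit more.

Request:
{"fn": "carry_out", "kwargs": {
  "commands": [
    {"jaw":0.005,"spin":0,"translation":[0,-0.003,0]},
    {"jaw":0.005,"spin":0,"translation":[0,0,0]},
    {"jaw":0.005,"spin":0,"translation":[0,0,0]},
    {"jaw":0.005,"spin":0,"translation":[0,0,0]},
    {"jaw":0.005,"spin":0,"translation":[0,0,0]},
    {"jaw":0.005,"spin":0,"translation":[0,0,0]},
    {"jaw":0.005,"spin":0,"translation":[0,0,0]},
    {"jaw":0.005,"spin":0,"translation":[0,0,0]}
  ]
}}

```text
time: 16.97
tool_pos: [519.7, -21.9, 94.5]
tcp_rot: [179.8, -0.0, 86.3]
ft_force: [6.7, 2.6, 2.6]
finger_gap: 11.3
grip_force: 49.9
```

```bash
python3 - <<'E'
from fit import *
p=r.snapshot("wrist");s=r.sense();print(s["time"],s["tool_pos"],s["ft_force"],s["grip_force"])
im=p["pixels"];hsv=cv2.cvtColor(im,40)
m=cv2.inRange(hsv,(45,100,60),(80,255,255));m[:300]=0;m[:,420:]=0;n,l,st,ce=cv2.connectedComponentsWithStats(m)
gx=[(ce[i],st[i].tolist()) for i in range(1,n) if st[i,4]>60];print(gx)
t=np.radians(-3.7);ex=np.array([np.cos(t),np.sin(t)])
# white line: bright low-saturation pixels near the band
w=cv2.inRange(hsv,(0,0,120),(180,50,255));w[:360]=0;w[392:]=0;w[:,:295]=0;w[:,345:]=0
ys,xs=np.nonzero(w);print(len(xs),xs.mean(),ys.mean())
W=atz(*ray(p,(xs.mean(),ys.mean()),1),86)[:2];x0,y0,ww,hh,_=gx[0][1]
for x in(x0,x0+ww/2,x0+ww): print(x,(atz(*ray(p,(x,gx[0][0][1]),1),83)[:2]-W)@ex)
x,y,ww,hh,_=gx[0][1]
cv2.imwrite("pics/w7.png",cv2.resize(im[260:410,250:390],(560,600),interpolation=2))
E
```

```text
17.0167 [519.72 -21.92  94.48] [5.63 2.46 2.1 ] 49.92686212062836
[(array([316.17, 379.17]), [302, 365, 30, 31, 854])]
14 317.0 360.5
302 -7.594338788912191
317.0 0.0073807772418672535
332 7.610809379880804
```

View pics/w7.png

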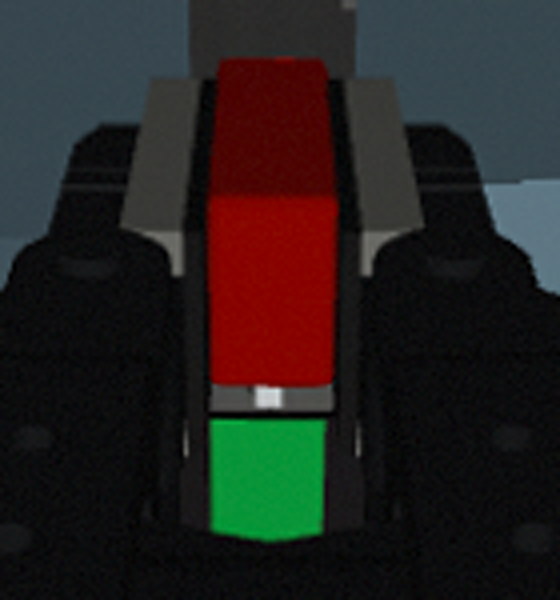

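The crop shows the white line (268,396) in the middle of the green band (267,470), and the tab is firmly pinched. I'm handing in.

```bash
python3 -c "
from bench import r
print(r.hand_in())"
```

```text
the job is handed in; nothing more can be done
None
```

The job is handed in: the jar's label faces the reader window to within about 1–2° by my measurements, and the gripper holds the shutter with its index line in the middle of the green band; the hand-in returned no verdict.

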